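# Move the hanging blank tray to the other hook rack and slide it home

## Task

Move the hanging tray, with the blanks in it, from the hook rack it hangs on to the empty one without setting it down, keeping it level all the way. Draw its bar out from under the lips before lifting it off; at the empty rack let the bar down onto the open part of the arms in front of the lips, then slide it along the arms under the lips until it is fully home against both stop collars, and let go. Go by feel and be gentle with the racks: never load the empty one and its stops with more than 15 N in all, tray's weight included, and leave the other things on the bench alone.

Things in the scene. Friction and masses are not known exactly. Their poses are not given: they have to be found in the camera images.
- hook_a: The occupied hook rack, fixed: wood base 220 x 180 x 14 mm, two steel posts, and two level steel arms (8 wide, 12 deep, tops 190 mm above the bench, centred at y = -50 and 50 mm) reaching towards the robot. Origin on the bench, below the lips' front edge; x runs along the arms from free tips to posts, z up. Steel stop collars on its arms, faces at x = 64 mm.
- hook_b: The empty hook rack, fixed and rigid, otherwise like hook_a, same axes. On each arm under the lip a dark stop collar (22 wide, 15 mm high) blocks the channel. Both collars stand at the same x, but where differs from run to run and is not measured: front faces anywhere from x = 24 to 64 mm. The bar is home when it bears on both.
- land_a (a point): On hook_a, midway between its arms: the middle of the open part of the arms, at the height of the arm tops (x = -18 mm, z = 190 mm in the rack's frame). The open part runs from x = -36 to 0 mm; in front of it (x = -42 to -36) the tips turn up 8 mm.
- land_b (a point): The same point on hook_b. In both racks 6 mm thick lips overhang the arms from x = 0 to the posts (14 mm across, centred at x = 130 mm), leaving a channel 16 mm high above the arm tops; highest point of the rack 212 mm.
- pin_left (a joint): Thin brass feeler pin (6 mm) in the stop collar on hook_b's +y arm; it stands 5 mm out of the collar's face, 5 mm above the arm top, and the bar pushes it in along x against a very weak spring (under 0.5 N). Value in m: 0 = standing out, 0.005 = flush with the collar.
- pin_right (a joint): The same pin in the collar on hook_b's -y arm.
- tray: Open aluminium tray, 90 (x) x 150 (y) x 40 mm high, 0.35 to 0.55 kg filled. Two flat uprights (inner faces at y = -70 and 70 mm) carry a bar along y, its underside 115 mm above the tray's underside, 75 mm above the rim; the arms pass through this gap. Origin: centre of the underside, axes parallel to its rack's. At the start the bar lies on hook_a's arms under the lips, origin 75 mm up.
- bar (a point): Centre of the tray's bar (12 x 148 x 10 mm), 120 mm above the tray's underside; its underside is 5 mm lower.
- grip (a point): Centre of the wooden grip plate on the bar: 14 mm thick (y), 40 mm wide (x), 45 mm tall, from 22.5 mm below to 22.5 mm above this point; 28 mm above the bar's centre.
- blank1: Dark wooden knife-handle blank, 34 x 100 x 10 mm, loose on the tray's floor; origin at the centre of its underside.
- blank2: Lighter wooden blank, 28 x 85 x 8 mm, loose on the tray's floor; origin at the centre of its underside.
- file: Bystander: red-handled hand tool, 190 mm long, lying on the bench.
- jar: Bystander: amber jar with a dark cap, 52 mm across, 75 mm tall.
- mug: Bystander: blue mug, 76 mm across, 85 mm tall.
There are look-alikes about, which are no part of the job. Several things have the shape of the tray; the one meant has the colours described above. What is shaped like the blank2 but white is not meant.

How it is judged:
By the outcome, as a careful person would: the job done as asked, in the order asked, and still so for the second after the job is handed in, with the robot touching nothing.
It also fails if it takes over 70 s, if anything falls off the work surface, if the arm or the gripper's body presses on something with over 40 N, if the wrist force passes 120 N, or if a joint passes its speed limit or range.

## Robot

A 6-joint arm with a two-finger parallel gripper is mounted at the origin on the work surface. World frame = base frame: x ahead of the robot, y to its left, z up, the work surface at z = 0. Lengths are in m, angles in rad, forces in N, time in s.
With the tool pointing down it reaches from about 0.375 to 0.925 m from the base axis. Payload 5.7 kg.
Tool frame: the origin (TCP) lies at the very end of the fingers, on their centre line; the grasp point (between the pads) lies 19 mm behind it (ctrl.grasp_offset is the distance from the TCP to the grasp point, in m); z points along the fingers, y is the line along which they close (so a half turn about z gives the same grasp; the last joint's range is limited). The gripper opens to 88 mm and grips with 3 to 60 N. Pads are 20 mm wide; open, the fingers measure 115 mm over their backs; the gripper's body (75 mm by 178 mm) begins 61 mm behind the grasp point.
Start: joints at [1.092, 0.359, 1.51, -0, 1.272, -0.115], TCP at [0.213, 0.561, 0.223] pointing down, gripper open.
Joint ranges: [-2.97, 2.97], [-1.01, 2.36], [0.21, 2.38], [-0.96, 4.11], [0.2, 2.71], [-2.98, 2.98]. Speed limits (rad/s): [2.39, 2.39, 3.14, 3.14, 3.14, 3.14].

## Interface

Orientations are given as a unit quaternion [w, x, y, z].
In Python, from station import telemetry, viewer, order, ctrl gives the robot as it stands.
- The arm moves only by the tool apply_moves, never from a script. Its argument "targets" is a list of rows, each a list of 3 entries, a list of its own where there are three numbers: the shift along the tool's x, y, z in cm, then the turn, a rotation vector about the tool's x, y, z in rad, then the gripper's target within -1 to 1 (fully open at 1, half-way at 0, shut at -1). In form: [[[x, y, z], [rx, ry, rz], claw], ...]. A call has 1 to 12 rows; each row shifts and turns the commanded pose from where the row before left it, along the tool's axes as they then stand; what a row does not reach is not made up. A row lasts 1/12 s, in which the tool goes at most 41.7 mm and 7.16 degrees, less where a joint would pass 70% of its speed; a pose out of reach is approached as far as the arm can. A call with a gripper value outside its range is refused whole. The fingers move at their own pace and stop on an object; "squeeze" is the grip in N (left out, the last holds). Time passes only in rows, so rows that do not move let the fingers close. It gives the time, the measured TCP pose, the force, the opening and the grip force at its end, in the units of the state.
- telemetry.read_state(): the state, without advancing time (a new reading comes with each control period).
- viewer.snapshot(name): name is "scene" or "top" or "wrist"; returns the picture (384x512x3 uint8, red, green, blue); there is no depth.
- viewer.get_calibration(name): a dict with "mtx" (3x3 intrinsics, pixels), "position" and "orientation" of the camera in the world. Camera axes: x right, y down, z forward; pixel columns grow to the right and rows downward; lengths in m; the calibration is good to about 2 mm. A picture is of the moment at which its call begins: read the wrist's pose just before it. get_calibration takes no time and is no camera call; for the wrist camera it gives the pose at the moment of the call.
- order.sign_off(): hands the job in; it is judged then, once.
The state is a dict: "t": time; "q": joint angles; "dq": joint speeds; "joint_torque": joint torques, N m; "eef_pos": TCP position; "orientation": TCP orientation; "wrist_force": force on the tool from outside, world axes, zero at the start; "moment": the same for the moment, N m; "grip_width": opening from 0.0 (shut) to 1.0 (fully open); "finger_force": force on a finger pad.
Only numpy, scipy, OpenCV 4.12 (cv2) and the standard library are available. Lean on these libraries where they do the work, as an engineer would, in place of code of your own. Each camera call takes 0.05 s, during which the arm holds its last target. There are 200 camera calls.

## Working session

There is one attempt and no reset: what is moved stays moved. The work goes in short steps, Python scripts to look and compute and a tool call to move; the robot and the scene stay as the last step left them, time stands still between calls to the robot, and variables do not carry over. Pictures are saved under pics/ and viewed, at most 10 in all, crops included, and the job is handed in when it is done.

Besides the shell and the picture viewer there is one more tool, called after "Call:" by a JSON object that holds its "api" and its "payload", one argument or row to a line. apply_moves: Moves the arm, as the interface text tells. Its arguments: {"type":"object","properties":{"targets":{"type":"array"},"squeeze":{"type":"number"}},"required":["targets"]}

```bash
mkdir -p pics; ls
cat > h.py <<'E'
import numpy as np, cv2
from scipy.spatial.transform import Rotation as R
from station import telemetry, viewer, order, ctrl
def rot(q): return R.from_quat([q[1],q[2],q[3],q[0]])
def snap(n,f):
    c=viewer.get_calibration(n); im=viewer.snapshot(n); cv2.imwrite(f'pics/{f}.png',im[:,:,::-1]); return im,c
def ray(c,u,v):
    d=np.linalg.inv(np.array(c['mtx']))@[u,v,1]; return np.array(c['position']),rot(c['orientation']).apply(d)
def onz(c,u,v,z):
    p,d=ray(c,u,v); return p+d*(z-p[2])/d[2]
def proj(c,P):
    q=rot(c['orientation']).inv().apply(np.array(P)-c['position']); q=q@np.array(c['mtx']).T; return q[...,:2]/q[...,2:]
E
python3 - <<'E'
from h import *
a,ca=snap('scene','s1'); b,cb=snap('top','t1')
big=np.hstack([a,b])
print(ca,cb)
print(telemetry.read_state())
E
```

```text
pics
{'mtx': array([[397.65130854,   0.        , 248.6155236 ],
       [  0.        , 397.65130854, 187.43763353],
       [  0.        ,   0.        ,   1.        ]]), 'position': array([1.27664837, 0.02064869, 1.07904096]), 'orientation': array([-0.21188191,  0.64288547,  0.70184245, -0.22185918])} {'mtx': array([[355.36923745,   0.        , 251.27549568],
       [  0.        , 355.36923745, 192.12500898],
       [  0.        ,   0.        ,   1.        ]]), 'position': array([ 0.36933514, -0.01252511,  1.24915016]), 'orientation': array([-0.05938238,  0.70864069, -0.69872897,  0.07797395])}
{'t': 0.1, 'q': array([ 1.09189557e+00,  3.59437166e-01,  1.51129495e+00, -1.57370047e-06,
        1.27245075e+00, -1.15098299e-01]), 'dq': array([-1.57765625e-03,  4.32122833e-04, -1.51233078e-03,  5.23814132e-07,
       -1.51064384e-03,  9.83191542e-04]), 'joint_torque': array([ 2.06251625e-04, -5.16355991e+01, -2.71406221e+01,  6.78154919e-02,
        2.76151614e-02, -6.54206502e-06]), 'eef_pos': array([0.2132318 , 0.5602016 , 0.22190226]), 'orientation': array([-2.31970841e-04,  1.80899478e-01,  9.83501269e-01, -7.60515849e-04]), 'wrist_force': array([ 0.17391111, -0.39297377, -0.38905572]), 'moment': array([-0.09135269,  0.03898395,  0.02724798]), 'finger_force': 0.0, 'grip_width': 0.9994686740957078}
```

View pics/s1.png

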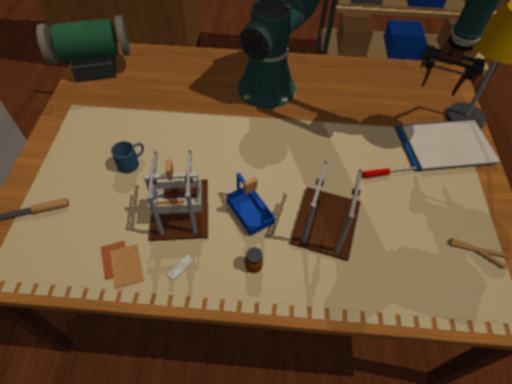

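View pics/t1.png

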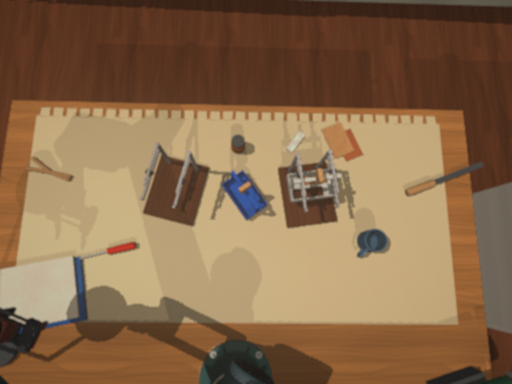

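The occupied rack is at top px (312,190) and the empty one at (175,190). Tray candidates are the aluminium one with a tan grip in the occupied rack (320,175) and a blue look-alike on the bench (245,195). By the description I take the aluminium one, and check it in a close crop.

Run:
```python
from h import *
t=cv2.imread('pics/t1.png'); s=cv2.imread('pics/s1.png')
z=lambda im,u,v,w,h: cv2.resize(im[v:v+h,u:u+w],(400,300),interpolation=cv2.INTER_CUBIC)
o=np.vstack([np.hstack([z(t,130,130,100,75+0),z(t,265,140,100,75)]),np.hstack([z(s,280,155,100,75+30)if 0 else z(s,280,155,140,105),z(s,120,145,140,105)])])
o=np.clip(o*1.3,0,255).astype(np.uint8)
cv2.imwrite('pics/c1.png',o)
```

```text
(no output)
```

View pics/c1.png

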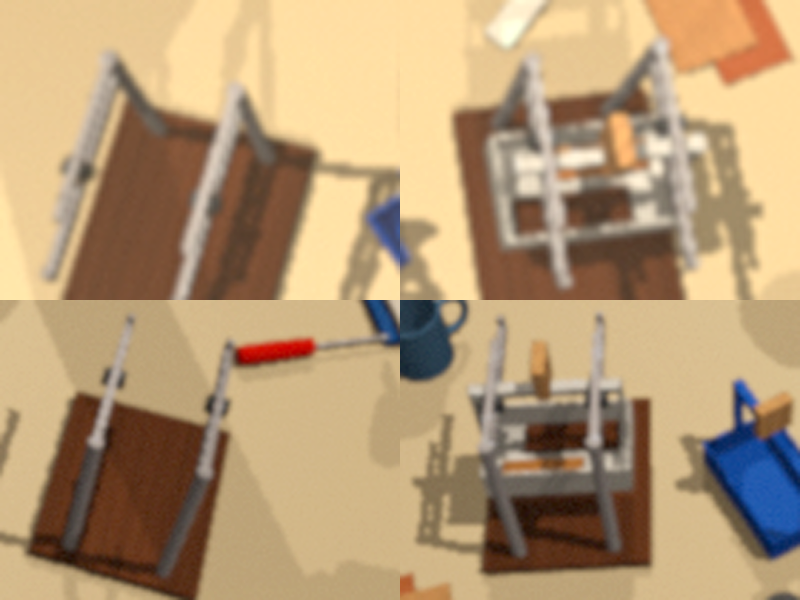

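Run:
```python
from h import *
ct=viewer.get_calibration('top'); cs=viewer.get_calibration('scene')
def tri(a,b):
    p,d=ray(ct,*a); q,e=ray(cs,*b); s=np.linalg.lstsq(np.c_[d,-e],q-p,rcond=None)[0]
    return (p+s[0]*d+q+s[1]*e)/2, np.linalg.norm(p+s[0]*d-q-s[1]*e)
D={'b+tip':((142.5,198.7),(360.2,170.8)),'b-tip':((175.5,209),(325.5,161.3)),'b+rear':((157,144.5),(351.8,214.5)),'b-rear':((189.2,152),(314,204)),
'a+tip':((305.5,211),(190,151.3)),'a-tip':((337,206),(155,152)),'a+rear':((298,154.5),(188,195.7)),'a-rear':((330.5,150.5),(150.8,197.5))}
for k,(a,b) in D.items(): print(k,tri(a,b),onz(ct,*a,.198 if 'tip' in k else .212)[:2],onz(cs,*b,.198 if 'tip' in k else .212)[:2])
print('grip top',onz(ct,320.5,170,.2455)); print('wrist',viewer.get_calibration('wrist')['position'])
```

```text
b+tip (array([0.55248937, 0.28805287, 0.19162654]), np.float64(0.0027297997401425213)) [0.55129447 0.28483172] [0.55741219 0.28754784]
b-tip (array([0.52340561, 0.18997261, 0.18777734]), np.float64(0.005120357590066264)) [0.52184186 0.18544218] [0.53165924 0.19060792]
b+rear (array([0.71603056, 0.24930833, 0.21315425]), np.float64(0.0012646690226670047)) [0.71635627 0.24894726] [0.71518934 0.25026807]
b-rear (array([0.69377567, 0.15172872, 0.21489448]), np.float64(0.0029723836325117785)) [0.69461741 0.15067972] [0.69166228 0.15367638]
a+tip (array([ 0.52314812, -0.20441678,  0.1889311 ]), np.float64(0.000874672023230854)) [ 0.52178948 -0.20233593] [ 0.53078765 -0.20256831]
a-tip (array([ 0.53955235, -0.30196215,  0.193438  ]), np.float64(0.005367708154465818)) [ 0.5384517  -0.29795454] [ 0.54298523 -0.30312527]
a+rear (array([ 0.6940446 , -0.17958573,  0.20935811]), np.float64(0.0016476863863426738)) [ 0.69332136 -0.17999156] [ 0.6958576  -0.17813757]
a-rear (array([ 0.70849223, -0.27808337,  0.20932973]), np.float64(0.00545531058794074)) [ 0.70808295 -0.28020123] [ 0.71050401 -0.2743067 ]
grip top [ 0.63685708 -0.24013875  0.2455    ]
wrist [0.14144907 0.58772774 0.38568558]
```

```bash
cat >> h.py <<'E'
def todo(P,yaw):  # shift in tool axes (cm) and turn (rad) to reach TCP P, tool y at yaw(deg), pointing down
    s=telemetry.read_state(); r=rot(s['orientation'])
    y=np.array([np.cos(np.radians(yaw)),np.sin(np.radians(yaw)),0]); z=np.array([0,0,-1.]); T=R.from_matrix(np.c_[np.cross(y,z),y,z])
    print('shift cm',(r.inv().apply(np.array(P)-s['eef_pos'])*100).round(2),'turn',(r.inv()*T).as_rotvec().round(4),'F',np.round(s['wrist_force'],2),'t',round(s['t'],2))
E
python3 - <<'E'
from h import *
todo([.615,-.24,.30],98.4)
c=viewer.get_calibration('wrist');print(rot(c['orientation']).as_matrix().round(3),c['mtx'])
E
```

```text
shift cm [-66.02 -60.5   -7.73] turn [-0.0015 -0.0006 -0.5104] F [ 0.17 -0.39 -0.39] t 0.1
[[ 0.356  0.899  0.256]
 [ 0.934 -0.342 -0.1  ]
 [-0.002  0.275 -0.962]] [[287.76554368   0.         252.93146939]
 [  0.         287.76554368 191.17559464]
 [  0.           0.           1.        ]]
```

Call:
{"api": "apply_moves", "payload": {
  "targets": [
    [[0,0,-2.6],[0,0,0],0],
    [[0,0,-2.6],[0,0,0],0],
    [[0,0,-2.6],[0,0,0],0],
    [[-3,-2.75,0],[0,0,0],0],
    [[-3,-2.75,0],[0,0,0],0],
    [[-3,-2.75,0],[0,0,0],0],
    [[-3,-2.75,0],[0,0,0],0],
    [[-3,-2.75,0],[0,0,0],0],
    [[-3,-2.75,0],[0,0,0],0],
    [[-3,-2.75,0],[0,0,0],0],
    [[-3,-2.75,0],[0,0,0],0],
    [[-3,-2.75,0],[0,0,0],0]
  ]
}}

```text
t: 1.1
eef_pos: [0.3778, 0.2314, 0.3005]
orientation: [-0.0, 0.181, 0.984, -0.0]
wrist_force: [0.5, -0.3, 0.3]
grip_width: 0.501
finger_force: 0.0
```

Call:
{"api": "apply_moves", "payload": {
  "targets": [
    [[-3,-2.75,0],[0,0,0],0],
    [[-3,-2.75,0],[0,0,0],0],
    [[-3,-2.75,0],[0,0,0],0],
    [[-3,-2.75,0],[0,0,0],0],
    [[-3,-2.75,0],[0,0,0],0],
    [[-3,-2.75,0],[0,0,0],0],
    [[-3,-2.75,0],[0,0,0],0],
    [[-3,-2.75,0],[0,0,0],0],
    [[-3,-2.75,0],[0,0,0],0],
    [[-3,-2.75,0],[0,0,0],0],
    [[-3,-2.75,0],[0,0,0],0],
    [[-3,-2.75,0],[0,0,0],0]
  ]
}}

```text
t: 2.1
eef_pos: [0.597, -0.2051, 0.3001]
orientation: [-0.0, 0.181, 0.983, 0.0]
wrist_force: [0.4, -0.2, -0.6]
grip_width: 0.503
finger_force: 0.0
```

Call:
{"api": "apply_moves", "payload": {
  "targets": [
    [[-3,-2.75,0],[0,0,0],0],
    [[0,0,0],[0,0,-0.102],0],
    [[0,0,0],[0,0,-0.102],0],
    [[0,0,0],[0,0,-0.102],0],
    [[0,0,0],[0,0,-0.102],0],
    [[0,0,0],[0,0,-0.102],0],
    [[0,0,0],[0,0,0],0],
    [[0,0,0],[0,0,0],0],
    [[0,0,0],[0,0,0],0]
  ]
}}

```text
t: 2.85
eef_pos: [0.6149, -0.2394, 0.3004]
orientation: [-0.0, -0.072, 0.997, 0.0]
wrist_force: [-0.3, -0.4, -0.5]
grip_width: 0.503
finger_force: 0.0
```

Run:
```python
from h import *
im,c=snap('wrist','w1'); todo([.627,-.24,.30],98.4); print(telemetry.read_state()['eef_pos'])
o=cv2.resize(im,(800,600),interpolation=cv2.INTER_CUBIC)[:,:,::-1]; cv2.imwrite('pics/w1b.png',np.clip(o*1.3,0,255))
```

```text
shift cm [-1.19 -0.23  0.05] turn [ 0.0002 -0.0004 -0.0027] F [ 0.45  0.07 -0.43] t 2.9
[ 0.61492682 -0.23940672  0.30046655][ WARN:0@0.721] global loadsave.cpp:1063 imwrite_ Unsupported depth image for selected encoder is fallbacked to CV_8U.
```

View pics/w1b.png

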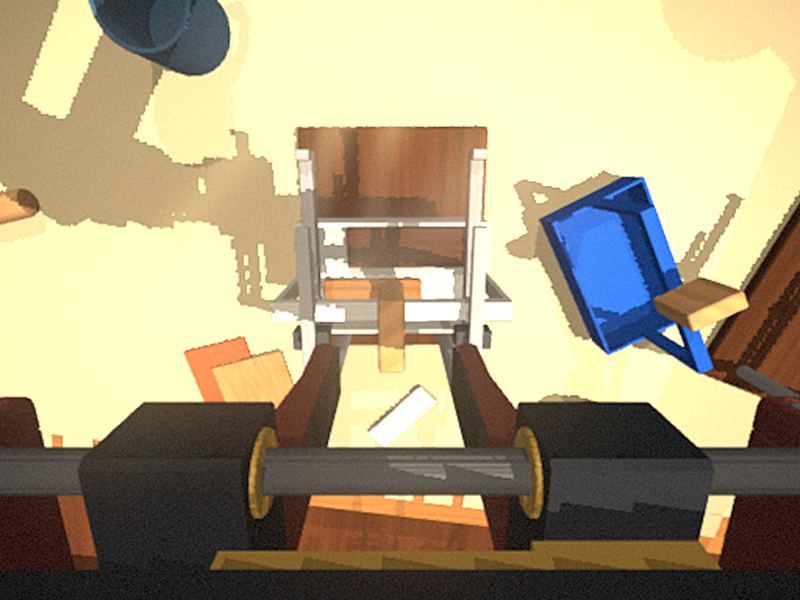

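Run:
```python
from h import *
c=viewer.get_calibration('wrist'); k=1.5625
f=lambda u,v,z: onz(c,u/k,v/k,z).round(4)
a=f(379,372,.2455); b=f(405,372,.2455); m=(a+b)/2
for yw in (8.4,): print('far top',a,b,'centre',m-.02*np.array([np.cos(np.radians(yw)),np.sin(np.radians(yw)),0]))
l,r_=f(305,152,.198),f(478,152,.198); print('tips',l,r_, np.degrees(np.arctan2(-(r_-l)[0],(r_-l)[1])))
l2,r2=f(307,225,.212),f(476,221,.212); print('lips',l2,r2, np.degrees(np.arctan2(-(r2-l2)[0],(r2-l2)[1])))
# bar ends near edge
print('bar',f(275,318,.2),f(511,318,.2))
im=cv2.imread('pics/w1.png'); hsv=cv2.cvtColor(im,cv2.COLOR_BGR2HSV)
for v in range(176,242,3): print(v,im[v,251].tolist(), end=' ')
```

```text
far top [ 0.642  -0.2436  0.2455] [ 0.64   -0.2299  0.2455] centre [ 0.62121455 -0.23967166  0.2455    ]
tips [ 0.5363 -0.3015  0.198 ] [ 0.5224 -0.205   0.198 ] 8.196590028997893
lips [ 0.5749 -0.2942  0.212 ] [ 0.5593 -0.2014  0.212 ] 9.542400114673848
bar [ 0.6365 -0.3108  0.2   ] [ 0.6156 -0.1663  0.2   ]
176 [118, 134, 143] 179 [69, 95, 133] 182 [67, 92, 121] 185 [69, 93, 123] 188 [66, 91, 119] 191 [64, 92, 115] 194 [78, 119, 152] 197 [74, 113, 155] 200 [79, 117, 160] 203 [79, 118, 156] 206 [70, 110, 148] 209 [69, 106, 144] 212 [73, 110, 147] 215 [75, 112, 153] 218 [76, 118, 162] 221 [72, 114, 153] 224 [114, 185, 242] 227 [108, 176, 234] 230 [103, 173, 232] 233 [99, 163, 226] 236 [114, 188, 242] 239 [147, 199, 225]
```

Call:
{"api": "apply_moves", "payload": {
  "targets": [
    [[-0.9,-0.1,2],[0,0,0],-0.3],
    [[0,0,2],[0,0,0],-0.3],
    [[0,0,2],[0,0,0],-0.3],
    [[0,0,1.5],[0,0,0],-0.3],
    [[0,0,1],[0,0,0],-0.3],
    [[0,0,0.7],[0,0,0],-0.3],
    [[0,0,0],[0,0,0],-0.3],
    [[0,0,0],[0,0,0],-0.3]
  ]
}}

```text
t: 3.57
eef_pos: [0.6243, -0.2393, 0.209]
orientation: [0.0, -0.073, 0.997, -0.0]
wrist_force: [-0.1, 0.1, 0.8]
grip_width: 0.349
finger_force: 0.0
```

Run:
```python
from h import *
im,c=snap('wrist','w2'); todo([.624,-.239,.208],98.4); print(telemetry.read_state()['eef_pos'])
o=cv2.resize(im[:,:,::-1],(800,600),interpolation=cv2.INTER_CUBIC); cv2.imwrite('pics/w2b.png',cv2.convertScaleAbs(o,alpha=1.2))
```

```text
shift cm [0.05 0.06 0.16] turn [-0.0009  0.0011 -0.0007] F [ 0.68 -0.4   0.7 ] t 3.62
[ 0.62462215 -0.23950718  0.20960232]
```

View pics/w2b.png

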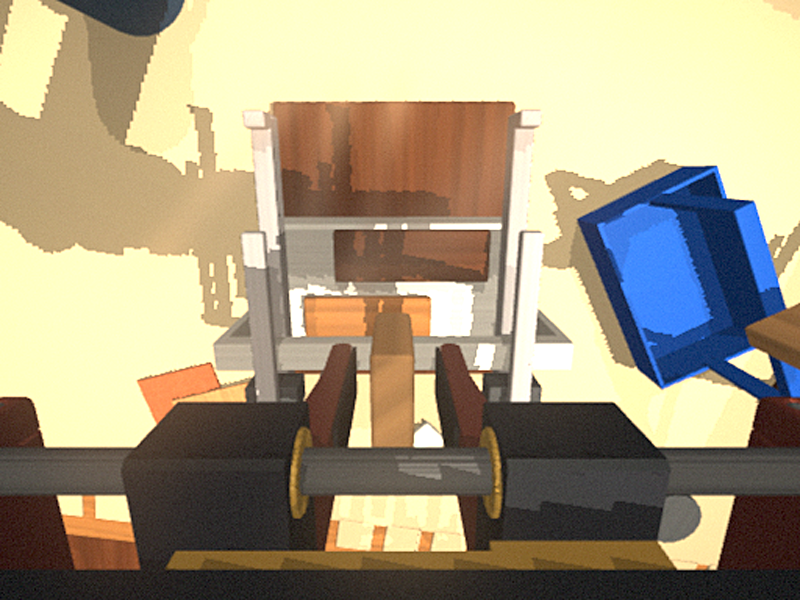

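The picture shows the tan plate (393,380) centred between the fingers, clear of the lips, with the blanks on the tray floor. I close the gripper now.

Call:
{"api": "apply_moves", "payload": {
  "targets": [
    [[0,0,0.1],[0,0,0],-0.7],
    [[0,0,0],[0,0,0],-0.8],
    [[0,0,0],[0,0,0],-1],
    [[0,0,0],[0,0,0],-1],
    [[0,0,0],[0,0,0],-1],
    [[0,0,0],[0,0,0],-1],
    [[0,0,0],[0,0,0],-1],
    [[0,0,0],[0,0,0],-1]
  ],
  "squeeze": 45
}}

```text
t: 4.28
eef_pos: [0.6245, -0.2396, 0.2085]
orientation: [0.001, -0.073, 0.997, -0.0]
wrist_force: [-0.6, -1.0, 6.5]
grip_width: 0.156
finger_force: 45.0
```

Run:
```python
from h import *
s=telemetry.read_state(); print({k:np.round(s[k],4) for k in s}); todo([.624,-.239,.208],98.4)
```

```text
{'t': np.float64(4.2833), 'q': array([-4.6940e-01,  4.6820e-01,  1.3680e+00, -2.0000e-04,  1.3040e+00,
       -2.1863e+00]), 'dq': array([-0.0014,  0.    , -0.0006, -0.0002, -0.0012, -0.001 ]), 'joint_torque': array([ 5.94900e-01, -5.54514e+01, -2.55703e+01,  1.89600e-01,
       -4.87000e-02,  3.33000e-02]), 'eef_pos': array([ 0.6245, -0.2396,  0.2085]), 'orientation': array([ 5.000e-04, -7.300e-02,  9.973e-01, -4.000e-04]), 'wrist_force': array([-0.6361, -0.9928,  6.451 ]), 'moment': array([0.0026, 0.1644, 0.0842]), 'finger_force': np.float64(45.0013), 'grip_width': np.float64(0.1558)}
shift cm [0.04 0.06 0.05] turn [-0.001   0.001  -0.0004] F [-0.64 -0.99  6.45] t 4.28
```

Call:
{"api": "apply_moves", "payload": {
  "targets": [
    [[0,0,-0.1],[0,0,0],-1],
    [[0,0,-0.1],[0,0,0],-1],
    [[0,0,0],[0,0,0],-1],
    [[0,0,0],[0,0,0],-1]
  ]
}}

```text
t: 4.62
eef_pos: [0.6233, -0.2387, 0.2086]
orientation: [-0.001, -0.073, 0.997, 0.001]
wrist_force: [0.5, -0.4, -3.8]
grip_width: 0.16
finger_force: 45.0
```

Call:
{"api": "apply_moves", "payload": {
  "targets": [
    [[0,0,-0.1],[0,0,0],-1],
    [[0,0,0],[0,0,0],-1],
    [[0,0,0],[0,0,0],-1]
  ]
}}

```text
t: 4.87
eef_pos: [0.6239, -0.2391, 0.2104]
orientation: [-0.0, -0.073, 0.997, 0.0]
wrist_force: [-0.8, 0.2, -3.9]
grip_width: 0.155
finger_force: 45.0
```

Call:
{"api": "apply_moves", "payload": {
  "targets": [
    [[0,0,-0.1],[0,0,0],-1],
    [[0,0,0],[0,0,0],-1],
    [[0,0,0],[0,0,0],-1]
  ]
}}

```text
t: 5.12
eef_pos: [0.6241, -0.2393, 0.2118]
orientation: [0.0, -0.073, 0.997, -0.0]
wrist_force: [0.5, 0.2, -3.8]
grip_width: 0.156
finger_force: 45.0
```

Call:
{"api": "apply_moves", "payload": {
  "targets": [
    [[0.3,0,0],[0,0,0],-1],
    [[0.6,0,0],[0,0,0],-1],
    [[0.8,0,0],[0,0,0],-1],
    [[0.8,0,0],[0,0,0],-1],
    [[0.8,0,0],[0,0,0],-1],
    [[0.8,0,0],[0,0,0],-1],
    [[0.8,0,0],[0,0,0],-1],
    [[0.8,0,0],[0,0,0],-1],
    [[0.8,0,0],[0,0,0],-1],
    [[0.5,0,0],[0,0,0],-1],
    [[0.2,0,0],[0,0,0],-1],
    [[0,0,0],[0,0,0],-1]
  ]
}}

```text
t: 6.12
eef_pos: [0.5524, -0.2498, 0.2118]
orientation: [0.0, -0.073, 0.997, -0.0]
wrist_force: [-0.2, 0.1, -4.2]
grip_width: 0.158
finger_force: 45.0
```

Run:
```python
from h import *
im,c=snap('wrist','w3'); todo([.55,-.25,.3],98.4); print(telemetry.read_state()['eef_pos'])
o=cv2.resize(im[:,:,::-1],(800,600),interpolation=cv2.INTER_CUBIC); cv2.imwrite('pics/w3b.png',cv2.convertScaleAbs(o,alpha=1.2))
```

```text
shift cm [ 0.28  0.02 -8.82] turn [-0.0003  0.0004 -0.0007] F [-0.13 -0.33 -3.96] t 6.17
[ 0.55288601 -0.24982446  0.21182789]
```

View pics/w3b.png

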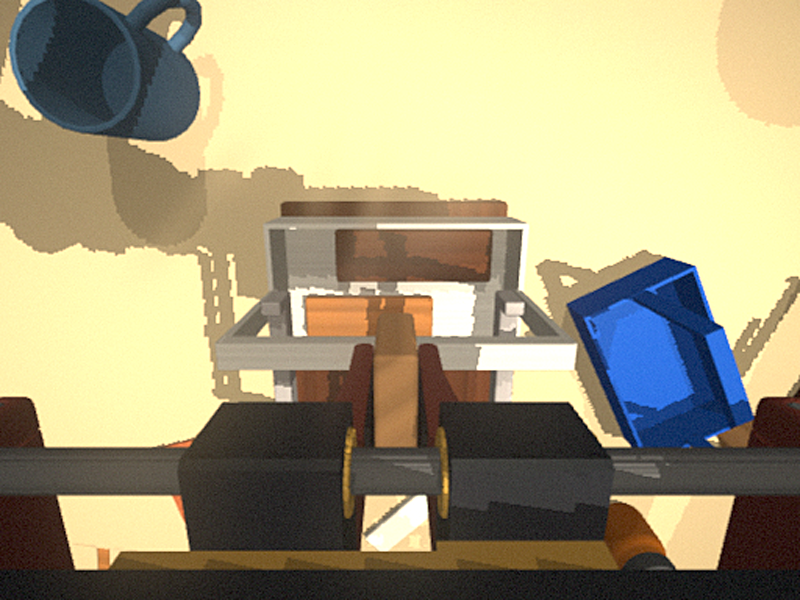

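Run:
```python
from h import *
c=viewer.get_calibration('wrist'); k=1.5625
u=np.array([np.cos(np.radians(8.3)),np.sin(np.radians(8.3))])
f=lambda a,b,z: onz(c,a/k,b/k,z)[:2]
for n,a,b,z in (('tipL',270,293,.198),('tipR',512,293,.198),('barnear top',395,342,.202),('barfar top',320,369,.202),('lip?',285,378,.212),('lip?',503,372,.212)): p=f(a,b,z); print(n,p.round(4),'along',(p@u).round(4))
print('tcp along',telemetry.read_state()['eef_pos'][:2]@u)
im=cv2.imread('pics/w3.png')
for col in (182,322,300): print(col,[(v,int(im[v,col].mean())) for v in range(180,262,3)])
```

```text
tipL [ 0.5321 -0.3041] along 0.4826
tipR [ 0.5178 -0.206 ] along 0.4826
barnear top [ 0.5444 -0.2506] along 0.5025
barfar top [ 0.5609 -0.28  ] along 0.5146
lip? [ 0.562  -0.2923] along 0.5139
lip? [ 0.5469 -0.2069] along 0.5113
tcp along 0.5110312565660114
182 [(180, 88), (183, 82), (186, 92), (189, 88), (192, 71), (195, 77), (198, 84), (201, 90), (204, 90), (207, 98), (210, 114), (213, 113), (216, 110), (219, 118), (222, 135), (225, 135), (228, 135), (231, 130), (234, 135), (237, 90), (240, 92), (243, 96), (246, 102), (249, 182), (252, 180), (255, 185), (258, 27), (261, 33)]
322 [(180, 101), (183, 94), (186, 94), (189, 96), (192, 82), (195, 61), (198, 63), (201, 163), (204, 175), (207, 174), (210, 192), (213, 112), (216, 112), (219, 120), (222, 225), (225, 227), (228, 226), (231, 224), (234, 226), (237, 158), (240, 173), (243, 176), (246, 190), (249, 190), (252, 188), (255, 191), (258, 30), (261, 41)]
300 [(180, 85), (183, 220), (186, 211), (189, 227), (192, 227), (195, 231), (198, 229), (201, 236), (204, 226), (207, 227), (210, 229), (213, 241), (216, 109), (219, 113), (222, 140), (225, 138), (228, 133), (231, 133), (234, 137), (237, 64), (240, 76), (243, 73), (246, 69), (249, 76), (252, 73), (255, 70), (258, 28), (261, 37)]
```

The bar (bar top at v=342–369) now sits about 16 mm in front of the lips, clear of them and behind the upturned tips (270,303) and (512,303). The tray is level. Next I lift 35 mm, draw it out past the tips, and raise it.

Call:
{"api": "apply_moves", "payload": {
  "targets": [
    [[0,0,-0.2],[0,0,0],-1],
    [[0,0,-0.4],[0,0,0],-1],
    [[0,0,-0.6],[0,0,0],-1],
    [[0,0,-0.6],[0,0,0],-1],
    [[0,0,-0.6],[0,0,0],-1],
    [[0,0,-0.6],[0,0,0],-1],
    [[0,0,-0.3],[0,0,0],-1],
    [[0,0,-0.2],[0,0,0],-1],
    [[0,0,0],[0,0,0],-1]
  ]
}}

```text
t: 6.92
eef_pos: [0.5531, -0.2499, 0.2474]
orientation: [0.0, -0.073, 0.997, -0.0]
wrist_force: [0.1, 0.5, -3.4]
grip_width: 0.159
finger_force: 45.0
```

Call:
{"api": "apply_moves", "payload": {
  "targets": [
    [[0.3,0,0],[0,0,0],-1],
    [[0.7,0,0],[0,0,0],-1],
    [[1,0,0],[0,0,0],-1],
    [[1,0,0],[0,0,0],-1],
    [[1,0,0],[0,0,0],-1],
    [[1,0,0],[0,0,0],-1],
    [[1,0,0],[0,0,0],-1],
    [[1,0,0],[0,0,0],-1],
    [[0.8,0,0],[0,0,0],-1],
    [[0.5,0,0],[0,0,0],-1],
    [[0.2,0,0],[0,0,0],-1],
    [[0,0,0],[0,0,0],-1]
  ]
}}

```text
t: 7.92
eef_pos: [0.4684, -0.2622, 0.2468]
orientation: [0.0, -0.073, 0.997, -0.0]
wrist_force: [-0.7, 0.3, -4.6]
grip_width: 0.158
finger_force: 45.0
```

Call:
{"api": "apply_moves", "payload": {
  "targets": [
    [[0,0,-0.4],[0,0,0],-1],
    [[0,0,-0.9],[0,0,0],-1],
    [[0,0,-1.4],[0,0,0],-1],
    [[0,0,-1.8],[0,0,0],-1],
    [[0,0,-1.8],[0,0,0],-1],
    [[0,0,-1.8],[0,0,0],-1],
    [[0,0,-1.4],[0,0,0],-1],
    [[0,0,-0.9],[0,0,0],-1],
    [[0,0,-0.5],[0,0,0],-1],
    [[0,0,0],[0,0,0],-1]
  ]
}}

```text
t: 8.75
eef_pos: [0.4695, -0.2623, 0.357]
orientation: [0.001, -0.073, 0.997, -0.001]
wrist_force: [0.0, -0.3, -4.3]
grip_width: 0.157
finger_force: 45.0
```

Call:
{"api": "apply_moves", "payload": {
  "targets": [
    [[0,0,0],[0,0,0.015],-1],
    [[0,0,0],[0,0,0.03],-1],
    [[0,0,0],[0,0,0.04],-1],
    [[0,0,0],[0,0,0.05],-1],
    [[0,0,0],[0,0,0.05],-1],
    [[0,0,0],[0,0,0.05],-1],
    [[0,0,0],[0,0,0.05],-1],
    [[0,0,0],[0,0,0.04],-1],
    [[0,0,0],[0,0,0.03],-1],
    [[0,0,0],[0,0,0.024],-1],
    [[0,0,0],[0,0,0],-1]
  ]
}}

```text
t: 9.67
eef_pos: [0.4684, -0.2618, 0.3547]
orientation: [-0.001, 0.117, 0.993, 0.0]
wrist_force: [-0.7, -0.8, -4.1]
grip_width: 0.157
finger_force: 45.0
```

Run:
```python
from h import *
todo([.473,.2543,.34],76.7); print(telemetry.read_state()['eef_pos'])
```

```text
shift cm [11.52 50.31  1.52] turn [ 0.0007 -0.0018 -0.002 ] F [-0.72 -0.82 -4.12] t 9.67
[ 0.46837065 -0.26177857  0.35465285]
```

Call:
{"api": "apply_moves", "payload": {
  "targets": [
    [[0.1,0.5,0],[0,0,0],-1],
    [[0.2,1.0,0],[0,0,0],-1],
    [[0.4,1.6,0],[0,0,0],-1],
    [[0.5,2.2,0],[0,0,0],-1],
    [[0.6,2.7,0],[0,0,0],-1],
    [[0.6,2.7,0],[0,0,0],-1],
    [[0.6,2.7,0],[0,0,0],-1],
    [[0.6,2.7,0],[0,0,0],-1],
    [[0.6,2.7,0],[0,0,0],-1],
    [[0.6,2.7,0],[0,0,0],-1],
    [[0.6,2.7,0],[0,0,0],-1],
    [[0.6,2.7,0],[0,0,0],-1]
  ]
}}

```text
t: 10.67
eef_pos: [0.4716, 0.0157, 0.3557]
orientation: [0.0, 0.116, 0.993, 0.0]
wrist_force: [0.9, -0.7, -3.9]
grip_width: 0.159
finger_force: 45.0
```

Call:
{"api": "apply_moves", "payload": {
  "targets": [
    [[0.6,2.7,0],[0,0,0],-1],
    [[0.6,2.7,0],[0,0,0],-1],
    [[0.6,2.7,0],[0,0,0],-1],
    [[0.6,2.7,0],[0,0,0],-1],
    [[0.6,2.7,0],[0,0,0],-1],
    [[0.7,2.7,0],[0,0,0],-1],
    [[0.7,2.7,0],[0,0,0],-1],
    [[0.5,2.2,0],[0,0,0],-1],
    [[0.4,1.5,0],[0,0,0],-1],
    [[0.2,0.8,0],[0,0,0],-1],
    [[0,0.3,0],[0,0,0],-1],
    [[0,0,0],[0,0,0],-1]
  ]
}}

```text
t: 11.67
eef_pos: [0.4733, 0.2572, 0.3555]
orientation: [-0.0, 0.116, 0.993, -0.0]
wrist_force: [0.9, -0.8, -4.2]
grip_width: 0.157
finger_force: 45.0
```

Call:
{"api": "apply_moves", "payload": {
  "targets": [
    [[0,0,0.4],[0,0,0],-1],
    [[0,0,0.9],[0,0,0],-1],
    [[0,0,1.4],[0,0,0],-1],
    [[0,0,1.7],[0,0,0],-1],
    [[0,0,1.7],[0,0,0],-1],
    [[0,0,1.7],[0,0,0],-1],
    [[0,0,1.4],[0,0,0],-1],
    [[0,0,0.9],[0,0,0],-1],
    [[0,0,0.4],[0,0,0],-1],
    [[0,0,0],[0,0,0],-1],
    [[0,0,0],[0,0,0],-1]
  ]
}}

```text
t: 12.58
eef_pos: [0.4739, 0.2566, 0.2509]
orientation: [0.0, 0.116, 0.993, 0.0]
wrist_force: [0.7, 0.5, -3.6]
grip_width: 0.154
finger_force: 45.0
```

Run:
```python
from h import *
im,c=snap('wrist','w4'); t,ct=snap('top','t4'); print(telemetry.read_state()['eef_pos'],telemetry.read_state()['wrist_force'])
o=cv2.resize(im[:,:,::-1],(800,600),interpolation=cv2.INTER_CUBIC); cv2.imwrite('pics/w4b.png',cv2.convertScaleAbs(o,alpha=1.2))
```

```text
[0.47430664 0.25691252 0.25156872] [ 0.35014498 -0.16967872 -3.77677551]
```

View pics/w4b.png

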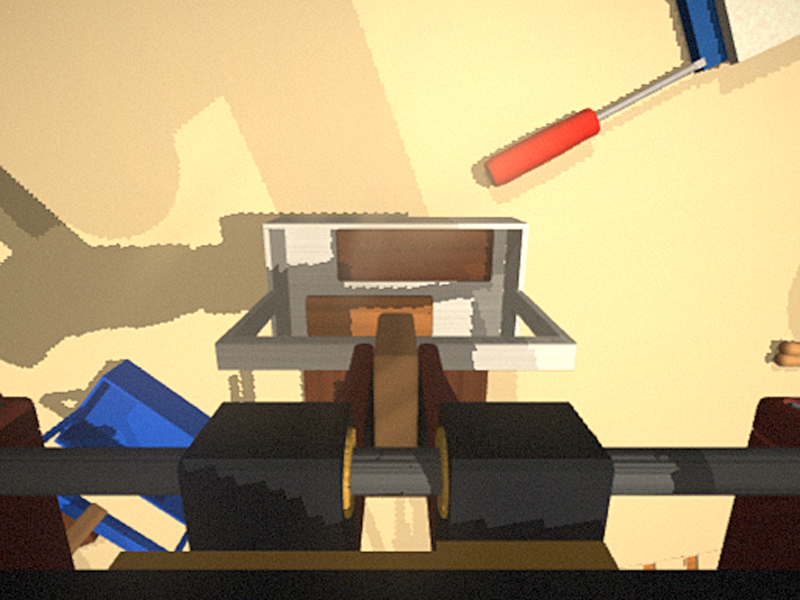

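The tray is level with its blanks in it, and the file (545,145) and blue tray are well clear. The rack's tips are hidden under the gripper. I go forward at this height, above the arms with the rim below them, and look again there.

Call:
{"api": "apply_moves", "payload": {
  "targets": [
    [[-0.3,0,0],[0,0,0],-1],
    [[-0.7,0,0],[0,0,0],-1],
    [[-1,-0.1,0],[0,0,0],-1],
    [[-1,-0.2,0],[0,0,0],-1],
    [[-1,-0.2,0],[0,0,0],-1],
    [[-1,-0.2,0],[0,0,0],-1],
    [[-1,0,0],[0,0,0],-1],
    [[-1,0,0],[0,0,0],-1],
    [[-0.8,0,0],[0,0,0],-1],
    [[-0.5,0,0],[0,0,0],-1],
    [[-0.2,0,0],[0,0,0],-1],
    [[0,0,0],[0,0,0],-1]
  ]
}}

```text
t: 13.68
eef_pos: [0.5551, 0.2303, 0.2505]
orientation: [-0.0, 0.116, 0.993, -0.0]
wrist_force: [-0.6, -0.4, -4.0]
grip_width: 0.157
finger_force: 45.0
```

Run:
```python
from h import *
im,c=snap('wrist','w5'); print(telemetry.read_state()['eef_pos'],telemetry.read_state()['wrist_force'])
o=cv2.resize(im[120:264,118:390][:,:,::-1],(800,424),interpolation=cv2.INTER_CUBIC); cv2.imwrite('pics/w5b.png',cv2.convertScaleAbs(o,alpha=1.2))
```

```text
[0.55449693 0.23040268 0.25046339] [ 0.40394468  0.26640402 -3.48902959]
```

View pics/w5b.png

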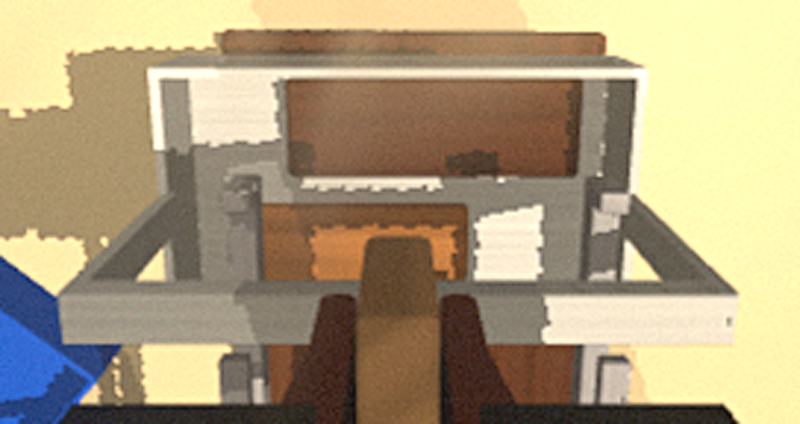

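Run:
```python
from h import *
im=cv2.imread('pics/w5.png').astype(float).mean(2); k=2.941
for n,u in (('L tip',243),('R tip',613)):
    cc=int(118+u/k); print(n,cc,[(v,int(im[v,cc-2:cc+3].mean())) for v in range(174,200)])
for n,u in (('L lip',232),('R lip',612)):
    cc=int(118+u/k); print(n,cc,[(v,int(im[v,cc-1:cc+2].mean())) for v in range(234,254)])
for v in (183,188,250): print(v,'L',[(u,int(im[v-1:v+2,u].mean())) for u in range(188,214)],'R',[(u,int(im[v-1:v+2,u].mean())) for u in range(312,338)])
```

```text
L tip 200 [(174, 111), (175, 116), (176, 130), (177, 132), (178, 127), (179, 101), (180, 86), (181, 94), (182, 90), (183, 83), (184, 94), (185, 115), (186, 99), (187, 98), (188, 101), (189, 103), (190, 103), (191, 97), (192, 84), (193, 92), (194, 91), (195, 92), (196, 101), (197, 104), (198, 103), (199, 108)]
R tip 326 [(174, 75), (175, 75), (176, 77), (177, 77), (178, 77), (179, 75), (180, 78), (181, 80), (182, 82), (183, 79), (184, 70), (185, 105), (186, 168), (187, 171), (188, 164), (189, 161), (190, 160), (191, 153), (192, 140), (193, 149), (194, 159), (195, 156), (196, 159), (197, 146), (198, 100), (199, 85)]
L lip 196 [(234, 130), (235, 127), (236, 124), (237, 125), (238, 158), (239, 141), (240, 76), (241, 63), (242, 78), (243, 90), (244, 90), (245, 87), (246, 89), (247, 87), (248, 87), (249, 87), (250, 86), (251, 84), (252, 91), (253, 105)]
R lip 326 [(234, 192), (235, 194), (236, 186), (237, 166), (238, 178), (239, 172), (240, 132), (241, 60), (242, 80), (243, 122), (244, 159), (245, 161), (246, 160), (247, 159), (248, 160), (249, 159), (250, 160), (251, 157), (252, 157), (25
[... 1148 characters left out ...]
172), (331, 156), (332, 108), (333, 79), (334, 86), (335, 110), (336, 152), (337, 179)]
250 L [(188, 189), (189, 190), (190, 190), (191, 200), (192, 151), (193, 83), (194, 89), (195, 85), (196, 85), (197, 85), (198, 89), (199, 85), (200, 87), (201, 86), (202, 65), (203, 87), (204, 145), (205, 162), (206, 163), (207, 116), (208, 66), (209, 77), (210, 70), (211, 66), (212, 68), (213, 72)] R [(312, 63), (313, 57), (314, 55), (315, 103), (316, 148), (317, 156), (318, 157), (319, 165), (320, 115), (321, 51), (322, 107), (323, 154), (324, 163), (325, 161), (326, 156), (327, 159), (328, 160), (329, 160), (330, 162), (331, 162), (332, 171), (333, 177), (334, 174), (335, 175), (336, 172), (337, 186)]
```

Run:
```python
from h import *
c=viewer.get_calibration('wrist'); 
s=telemetry.read_state(); X=rot(s['orientation']).as_matrix(); fx,fy=-X[:2,0],X[:2,1]
print('yaw tool y',np.degrees(np.arctan2(fy[1],fy[0])))
T=s['eef_pos'][:2]
for n,u,v,z in (('L',197.8,185,.198),('R',326.7,185.3,.198),('Llip',197.5,242.5,.212),('Rlip',327,242.7,.212),('barnear',250,217,.241)):
    p=onz(c,u,v,z)[:2]-T; print(n,'fwd',(p@fx*1000).round(1),'lat',(p@fy*1000).round(1))
```

```text
yaw tool y 76.65833219539813
L fwd -20.1 lat -42.8
R fwd -19.8 lat 57.4
Llip fwd 22.0 lat -42.7
Rlip fwd 22.2 lat 57.1
barnear fwd -10.1 lat -1.8
```

Tips at (197.8,185) and (326.7,185.3) are level, so the yaw is right. The rack centre is 7 mm toward tool +y. The bar is at x≈-25 mm, so it needs 7 mm more forward. I correct both, then lower.

Call:
{"api": "apply_moves", "payload": {
  "targets": [
    [[-0.2,0.2,0],[0,0,0],-1],
    [[-0.3,0.3,0],[0,0,0],-1],
    [[-0.2,0.2,0.2],[0,0,0],-1],
    [[0,0,0.4],[0,0,0],-1],
    [[0,0,0.6],[0,0,0],-1],
    [[0,0,0.6],[0,0,0],-1],
    [[0,0,0.6],[0,0,0],-1],
    [[0,0,0.5],[0,0,0],-1],
    [[0,0,0.4],[0,0,0],-1],
    [[0,0,0.2],[0,0,0],-1],
    [[0,0,0],[0,0,0],-1],
    [[0,0,0],[0,0,0],-1]
  ]
}}

```text
t: 14.73
eef_pos: [0.5631, 0.2356, 0.2156]
orientation: [-0.0, 0.116, 0.993, -0.0]
wrist_force: [0.1, -0.6, -4.5]
grip_width: 0.156
finger_force: 45.0
```

Call:
{"api": "apply_moves", "payload": {
  "targets": [
    [[0,0,0.1],[0,0,0],-1],
    [[0,0,0.1],[0,0,0],-1],
    [[0,0,0.1],[0,0,0],-1],
    [[0,0,0],[0,0,0],-1],
    [[0,0,0],[0,0,0],-1]
  ]
}}

```text
t: 15.15
eef_pos: [0.5631, 0.2355, 0.2126]
orientation: [-0.0, 0.116, 0.993, -0.0]
wrist_force: [1.0, -0.5, -4.0]
grip_width: 0.157
finger_force: 45.0
```

Call:
{"api": "apply_moves", "payload": {
  "targets": [
    [[0,0,0.1],[0,0,0],-1],
    [[0,0,0.1],[0,0,0],-1],
    [[0,0,0],[0,0,0],-1],
    [[0,0,0],[0,0,0],-1]
  ]
}}

```text
t: 15.48
eef_pos: [0.563, 0.2356, 0.2105]
orientation: [-0.0, 0.116, 0.993, -0.0]
wrist_force: [1.0, -0.9, -4.8]
grip_width: 0.156
finger_force: 45.0
```

Call:
{"api": "apply_moves", "payload": {
  "targets": [
    [[0,0,0.05],[0,0,0],-1],
    [[0,0,0],[0,0,0],-1],
    [[0,0,0],[0,0,0],-1]
  ]
}}

```text
t: 15.73
eef_pos: [0.5631, 0.2355, 0.2101]
orientation: [-0.0, 0.116, 0.993, -0.0]
wrist_force: [0.4, -0.5, -4.2]
grip_width: 0.16
finger_force: 45.0
```

Call:
{"api": "apply_moves", "payload": {
  "targets": [
    [[0,0,0.05],[0,0,0],-1],
    [[0,0,0],[0,0,0],-1],
    [[0,0,0],[0,0,0],-1]
  ]
}}

```text
t: 15.98
eef_pos: [0.5631, 0.2355, 0.2096]
orientation: [-0.0, 0.116, 0.993, -0.0]
wrist_force: [0.0, 0.0, -4.5]
grip_width: 0.158
finger_force: 45.0
```

Call:
{"api": "apply_moves", "payload": {
  "targets": [
    [[0,0,0.05],[0,0,0],-1],
    [[0,0,0],[0,0,0],-1],
    [[0,0,0],[0,0,0],-1]
  ]
}}

```text
t: 16.23
eef_pos: [0.5631, 0.2355, 0.2091]
orientation: [-0.0, 0.116, 0.993, -0.0]
wrist_force: [-0.8, -0.8, -3.5]
grip_width: 0.157
finger_force: 45.0
```

Call:
{"api": "apply_moves", "payload": {
  "targets": [
    [[0,0,0.05],[0,0,0],-1],
    [[0,0,0],[0,0,0],-1],
    [[0,0,0],[0,0,0],-1]
  ]
}}

```text
t: 16.48
eef_pos: [0.5631, 0.2356, 0.2086]
orientation: [-0.0, 0.116, 0.993, -0.0]
wrist_force: [-0.5, -0.3, -4.0]
grip_width: 0.157
finger_force: 45.0
```

```bash
python3 -c "
from h import *
s=telemetry.read_state();print(s['eef_pos'],s['wrist_force'],s['moment'])"
```

```text
[0.56305046 0.23557285 0.20860521] [-0.46349755 -0.28685268 -3.99398969] [ 0.03498317 -0.04075381 -0.0249254 ]
```

Call:
{"api": "apply_moves", "payload": {
  "targets": [
    [[0,0,0.05],[0,0,0],-1],
    [[0,0,0],[0,0,0],-1],
    [[0,0,0],[0,0,0],-1]
  ]
}}

```text
t: 16.73
eef_pos: [0.5632, 0.2356, 0.2085]
orientation: [0.0, 0.116, 0.993, -0.0]
wrist_force: [-1.0, -0.5, 0.3]
grip_width: 0.157
finger_force: 45.0
```

Call:
{"api": "apply_moves", "payload": {
  "targets": [
    [[0,0,0.05],[0,0,0],-1],
    [[0,0,0],[0,0,0],-1],
    [[0,0,0],[0,0,0],-1]
  ]
}}

```text
t: 16.98
eef_pos: [0.5632, 0.2356, 0.2084]
orientation: [0.0, 0.116, 0.993, 0.0]
wrist_force: [-3.6, -0.9, 5.6]
grip_width: 0.158
finger_force: 45.0
```

Call:
{"api": "apply_moves", "payload": {
  "targets": [
    [[0,0,-0.05],[0,0,0],-1],
    [[-0.2,0,0],[0,0,0],-1],
    [[-0.4,0,0],[0,0,0],-1],
    [[-0.5,0,0],[0,0,0],-1],
    [[-0.5,0,0],[0,0,0],-1],
    [[-0.5,0,0],[0,0,0],-1],
    [[-0.5,0,0],[0,0,0],-1],
    [[-0.3,0,0],[0,0,0],-1],
    [[-0.1,0,0],[0,0,0],-1],
    [[0,0,0],[0,0,0],-1]
  ]
}}

```text
t: 17.82
eef_pos: [0.5928, 0.2289, 0.2085]
orientation: [0.0, 0.116, 0.993, 0.0]
wrist_force: [-2.4, 0.6, 5.2]
grip_width: 0.161
finger_force: 45.0
```

Run:
```python
from h import *
im,c=snap('wrist','w6'); s=telemetry.read_state(); print(s['eef_pos'],s['wrist_force'],s['moment'])
o=cv2.resize(im[120:264,118:390][:,:,::-1],(800,424),interpolation=cv2.INTER_CUBIC); cv2.imwrite('pics/w6b.png',cv2.convertScaleAbs(o,alpha=1.5))
```

```text
[0.59276539 0.22885481 0.20844906] [-3.65535164  0.98467342  4.66751831] [0.03665615 0.62366104 0.01102759]
```

View pics/w6b.png

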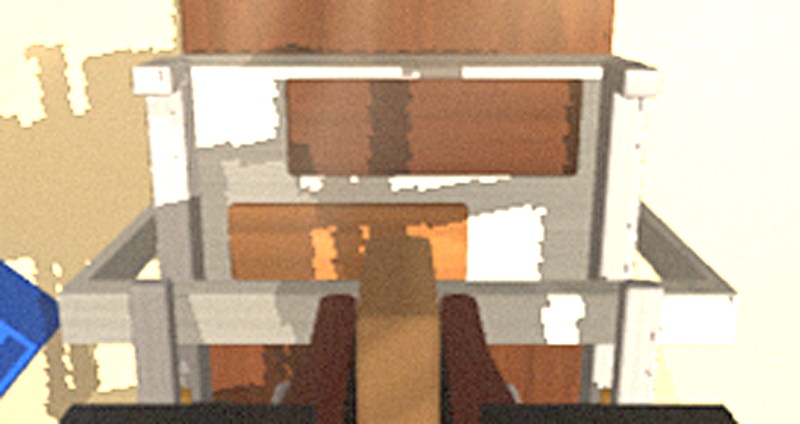

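The bar is now under the lips (their fronts at v≈283). The brass pins show just behind it at (185,395) and (603,395). I ease off the vertical load and work out the gap.

Call:
{"api": "apply_moves", "payload": {
  "targets": [
    [[0,0,-0.05],[0,0,0],-1],
    [[0,0,0],[0,0,0],-1]
  ]
}}

```text
t: 18.03
eef_pos: [0.5929, 0.2287, 0.2085]
orientation: [0.0, 0.116, 0.993, 0.0]
wrist_force: [-1.2, 0.0, -0.1]
grip_width: 0.158
finger_force: 45.0
```

Run:
```python
from h import *
c=viewer.get_calibration('wrist'); s=telemetry.read_state(); X=rot(s['orientation']).as_matrix(); fx,fy=-X[:2,0],X[:2,1]; T=s['eef_pos'][:2]
print(s['eef_pos'],s['wrist_force'],s['moment'])
for n,u,v,z in (('pinL',185,388,.198),('pinR',603,388,.198),('lipL',155,283,.212),('lipR',642,283,.212),('barfar',270,343,.2)):
    p=onz(c,118+u/2.941,120+v/2.941,z)[:2]-T; print(n,'fwd',(p@fx*1000).round(1),'lat',(p@fy*1000).round(1))
im=cv2.imread('pics/w6.png')
for u in (180,181,182,321,322,323): print(u,[im[v,u].tolist() for v in range(244,258,1)])
```

```text
[0.59285509 0.22870939 0.20845994] [-1.20969683  0.00355041 -0.14806181] [ 0.11180511  0.17672227 -0.01498633]
pinL fwd 15.2 lat -48.2
pinR fwd 15.3 lat 47.0
lipL fwd -15.7 lat -48.8
lipR fwd -15.6 lat 49.6
barfar fwd 3.1 lat -28.1
180 [[110, 118, 126], [106, 116, 120], [102, 109, 117], [88, 94, 103], [92, 104, 113], [95, 108, 113], [96, 106, 116], [68, 89, 110], [26, 72, 99], [31, 76, 107], [34, 79, 108], [43, 91, 123], [43, 81, 115], [40, 49, 61]]
181 [[99, 109, 116], [110, 115, 128], [97, 107, 114], [79, 88, 93], [83, 93, 99], [86, 92, 94], [85, 94, 100], [77, 93, 105], [27, 71, 97], [39, 78, 105], [33, 81, 113], [39, 87, 122], [38, 80, 114], [33, 53, 63]]
182 [[88, 92, 102], [94, 100, 110], [91, 99, 106], [82, 90, 98], [84, 93, 101], [80, 88, 95], [82, 89, 93], [77, 86, 100], [45, 70, 95], [41, 71, 99], [34, 73, 100], [46, 78, 110], [37, 78, 102], [35, 49, 59]]
321 [[158, 171, 186], [158, 172, 187], [161, 176, 187], [159, 173, 187], [158, 174, 185], [149, 165, 176], [135, 146, 159], [129, 139, 148], [79, 90, 95], [78, 89, 97], [85, 93, 101], [79, 92, 103], [69, 81, 92], [28, 32, 36]]
322 [[159, 172, 183], [152, 166, 180], [155, 168, 179], [151, 166, 175], [155, 169, 183], [155, 172, 186], [163, 177, 192], [148, 161, 172], [59, 77, 91], [46, 73, 96], [44, 71, 96], [47, 83, 105], [43, 74, 96], [34, 47, 55]]
323 [[156, 171, 182], [156, 169, 180], [156, 170, 186], [156, 173, 182], [157, 171, 182], [155, 171, 184], [154, 166, 175], [105, 116, 128], [34, 65, 87], [27, 72, 102], [39, 81, 113], [38, 84, 112], [36, 77, 109], [38, 50, 61]]
```

Both pins are level at v≈252, tips about 12 mm ahead of the bar, collars about 17 mm ahead. I go 13 mm, then creep by feel.

Call:
{"api": "apply_moves", "payload": {
  "targets": [
    [[-0.1,0,0],[0,0,0],-1],
    [[-0.2,0,0],[0,0,0],-1],
    [[-0.2,0,0],[0,0,0],-1],
    [[-0.2,0,0],[0,0,0],-1],
    [[-0.2,0,0],[0,0,0],-1],
    [[-0.2,0,0],[0,0,0],-1],
    [[-0.1,0,0],[0,0,0],-1],
    [[-0.1,0,0],[0,0,0],-1],
    [[0,0,0],[0,0,0],-1],
    [[0,0,0],[0,0,0],-1]
  ]
}}

```text
t: 18.87
eef_pos: [0.6052, 0.2254, 0.2085]
orientation: [0.0, 0.116, 0.993, -0.0]
wrist_force: [-0.3, 0.6, -1.3]
grip_width: 0.154
finger_force: 45.0
```

Call:
{"api": "apply_moves", "payload": {
  "targets": [
    [[-0.05,0,0],[0,0,0],-1],
    [[0,0,0],[0,0,0],-1],
    [[-0.05,0,0],[0,0,0],-1],
    [[0,0,0],[0,0,0],-1],
    [[0,0,0],[0,0,0],-1]
  ]
}}

```text
t: 19.28
eef_pos: [0.6059, 0.2253, 0.2085]
orientation: [-0.0, 0.116, 0.993, -0.0]
wrist_force: [-1.0, 0.4, -1.7]
grip_width: 0.161
finger_force: 45.0
```

Call:
{"api": "apply_moves", "payload": {
  "targets": [
    [[-0.05,0,0],[0,0,0],-1],
    [[0,0,0],[0,0,0],-1],
    [[0,0,0],[0,0,0],-1]
  ]
}}

```text
t: 19.53
eef_pos: [0.6065, 0.2252, 0.2085]
orientation: [-0.0, 0.116, 0.993, -0.0]
wrist_force: [-0.4, 0.1, -2.0]
grip_width: 0.157
finger_force: 45.0
```

Call:
{"api": "apply_moves", "payload": {
  "targets": [
    [[-0.05,0,0],[0,0,0],-1],
    [[0,0,0],[0,0,0],-1],
    [[0,0,0],[0,0,0],-1]
  ]
}}

```text
t: 19.78
eef_pos: [0.6069, 0.2251, 0.2085]
orientation: [-0.0, 0.116, 0.993, -0.0]
wrist_force: [-0.8, -0.5, -2.8]
grip_width: 0.156
finger_force: 45.0
```

Call:
{"api": "apply_moves", "payload": {
  "targets": [
    [[-0.04,0,0],[0,0,0],-1],
    [[0,0,0],[0,0,0],-1],
    [[0,0,0],[0,0,0],-1]
  ]
}}

```text
t: 20.03
eef_pos: [0.6073, 0.225, 0.2085]
orientation: [-0.0, 0.116, 0.993, -0.0]
wrist_force: [-0.9, 0.3, -4.2]
grip_width: 0.158
finger_force: 45.0
```

Call:
{"api": "apply_moves", "payload": {
  "targets": [
    [[0,0,0.03],[0,0,0],-1],
    [[-0.04,0,0],[0,0,0],-1],
    [[0,0,0],[0,0,0],-1],
    [[0,0,0],[0,0,0],-1]
  ]
}}

```text
t: 20.37
eef_pos: [0.6076, 0.225, 0.2085]
orientation: [-0.0, 0.116, 0.993, -0.0]
wrist_force: [-2.1, -0.2, -1.9]
grip_width: 0.157
finger_force: 45.0
```

Call:
{"api": "apply_moves", "payload": {
  "targets": [
    [[-0.04,0,0],[0,0,0],-1],
    [[0,0,0],[0,0,0],-1],
    [[0,0,0],[0,0,0],-1]
  ]
}}

```text
t: 20.62
eef_pos: [0.6079, 0.2249, 0.2085]
orientation: [-0.0, 0.116, 0.993, -0.0]
wrist_force: [-2.7, 0.9, -0.7]
grip_width: 0.155
finger_force: 45.0
```

Call:
{"api": "apply_moves", "payload": {
  "targets": [
    [[-0.04,0,0],[0,0,0],-1],
    [[0,0,0],[0,0,0],-1],
    [[0,0,0],[0,0,0],-1]
  ]
}}

```text
t: 20.87
eef_pos: [0.6084, 0.2249, 0.2085]
orientation: [-0.0, 0.116, 0.993, -0.0]
wrist_force: [-2.2, 1.6, 0.4]
grip_width: 0.155
finger_force: 45.0
```

Call:
{"api": "apply_moves", "payload": {
  "targets": [
    [[-0.04,0,-0.01],[0,0,0],-1],
    [[0,0,0],[0,0,0],-1],
    [[0,0,0],[0,0,0],-1]
  ]
}}

```text
t: 21.12
eef_pos: [0.6089, 0.2247, 0.2085]
orientation: [0.0, 0.116, 0.993, -0.0]
wrist_force: [-2.5, -0.2, -0.3]
grip_width: 0.159
finger_force: 45.0
```

Call:
{"api": "apply_moves", "payload": {
  "targets": [
    [[-0.04,0,-0.01],[0,0,0],-1],
    [[0,0,0],[0,0,0],-1],
    [[0,0,0],[0,0,0],-1]
  ]
}}

```text
t: 21.37
eef_pos: [0.6093, 0.2246, 0.2085]
orientation: [0.0, 0.116, 0.993, -0.0]
wrist_force: [-2.0, 0.9, -0.9]
grip_width: 0.157
finger_force: 45.0
```

```bash
python3 -c "
from h import *
s=telemetry.read_state();print(s['eef_pos'],s['wrist_force'],s['moment'])"
```

```text
[0.60928241 0.22462602 0.20848615] [-1.99636545  0.90462474 -0.93755626] [ 0.07444067  0.38362347 -0.04179332]
```

Call:
{"api": "apply_moves", "payload": {
  "targets": [
    [[-0.04,0,0],[0,0,0],-1],
    [[0,0,0],[0,0,0],-1],
    [[0,0,0],[0,0,0],-1]
  ]
}}

```text
t: 21.62
eef_pos: [0.6096, 0.2245, 0.2085]
orientation: [-0.0, 0.116, 0.993, -0.0]
wrist_force: [-1.7, 0.4, -0.4]
grip_width: 0.155
finger_force: 45.0
```

Call:
{"api": "apply_moves", "payload": {
  "targets": [
    [[-0.04,0,0],[0,0,0],-1],
    [[0,0,0],[0,0,0],-1],
    [[0,0,0],[0,0,0],-1]
  ]
}}

```text
t: 21.87
eef_pos: [0.61, 0.2244, 0.2085]
orientation: [-0.0, 0.116, 0.993, -0.0]
wrist_force: [-1.2, 0.7, -1.4]
grip_width: 0.158
finger_force: 45.0
```

Call:
{"api": "apply_moves", "payload": {
  "targets": [
    [[-0.04,0,0],[0,0,0],-1],
    [[0,0,0],[0,0,0],-1],
    [[0,0,0],[0,0,0],-1]
  ]
}}

```text
t: 22.12
eef_pos: [0.6104, 0.2243, 0.2085]
orientation: [-0.0, 0.116, 0.993, -0.0]
wrist_force: [-1.9, 0.5, -1.0]
grip_width: 0.157
finger_force: 45.0
```

Call:
{"api": "apply_moves", "payload": {
  "targets": [
    [[-0.04,0,0],[0,0,0],-1],
    [[0,0,0],[0,0,0],-1]
  ]
}}

```text
t: 22.28
eef_pos: [0.6107, 0.2243, 0.2085]
orientation: [-0.0, 0.116, 0.993, -0.0]
wrist_force: [-1.5, 1.1, -0.8]
grip_width: 0.158
finger_force: 45.0
```

Call:
{"api": "apply_moves", "payload": {
  "targets": [
    [[-0.04,0,0],[0,0,0],-1],
    [[0,0,0],[0,0,0],-1]
  ]
}}

```text
t: 22.45
eef_pos: [0.6108, 0.2243, 0.2085]
orientation: [-0.0, 0.116, 0.993, -0.0]
wrist_force: [-3.8, 1.1, -0.2]
grip_width: 0.156
finger_force: 45.0
```

Run:
```python
from h import *
im,c=snap('wrist','w7'); s=telemetry.read_state(); print(s['eef_pos'],s['wrist_force'],s['moment'])
for u in (178,180,182,321,323,325): print(u,[im[v,u].tolist() for v in range(234,256,2)])
o=cv2.resize(im[200:264,118:390][:,:,::-1],(800,188),interpolation=cv2.INTER_CUBIC); cv2.imwrite('pics/w7b.png',cv2.convertScaleAbs(o,alpha=1.5))
```

```text
[0.61078243 0.22427361 0.20849101] [-3.41655067  1.32897136 -0.66328231] [ 0.17771721  0.71021589 -0.10939449]
178 [[109, 101, 89], [90, 82, 71], [64, 59, 56], [70, 64, 59], [77, 72, 69], [73, 66, 64], [73, 65, 63], [73, 66, 59], [73, 67, 62], [74, 69, 63], [75, 69, 60]]
180 [[124, 118, 104], [120, 110, 97], [44, 46, 41], [47, 46, 36], [50, 51, 46], [54, 51, 48], [54, 53, 43], [50, 53, 42], [59, 53, 53], [54, 51, 48], [59, 57, 53]]
182 [[125, 117, 101], [116, 110, 95], [49, 48, 45], [55, 50, 47], [64, 63, 55], [63, 60, 52], [61, 54, 50], [59, 60, 52], [57, 53, 48], [52, 48, 45], [54, 50, 45]]
321 [[126, 117, 106], [114, 109, 98], [50, 45, 41], [57, 53, 44], [81, 75, 69], [81, 78, 72], [55, 53, 47], [59, 54, 52], [57, 50, 43], [50, 51, 40], [53, 47, 39]]
323 [[129, 124, 111], [114, 107, 93], [55, 45, 44], [53, 47, 38], [58, 52, 44], [57, 53, 50], [55, 53, 47], [52, 44, 42], [57, 56, 46], [64, 60, 52], [52, 52, 44]]
325 [[129, 122, 108], [119, 112, 101], [47, 41, 38], [48, 42, 36], [54, 48, 46], [53, 47, 44], [57, 58, 50], [55, 51, 43], [54, 55, 46], [56, 60, 49], [59, 56, 53]]
```

View pics/w7b.png

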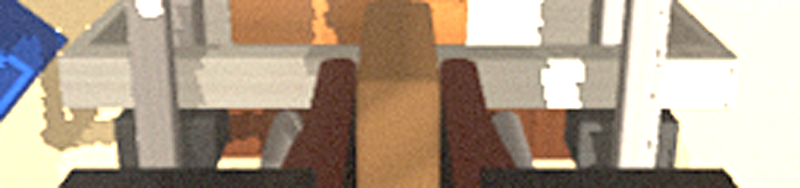

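The collars show directly behind the bar on both sides (170,130) and (620,130). The force just stepped up, with a small yaw moment. I press a little further and watch the moment.

Call:
{"api": "apply_moves", "payload": {
  "targets": [
    [[-0.02,0,0],[0,0,0],-1],
    [[0,0,0],[0,0,0],-1],
    [[0,0,0],[0,0,0],-1]
  ]
}}

```text
t: 22.75
eef_pos: [0.6108, 0.2242, 0.2085]
orientation: [-0.001, 0.116, 0.993, -0.0]
wrist_force: [-5.0, 1.1, -0.0]
grip_width: 0.158
finger_force: 45.0
```

```bash
python3 -c "
from h import *
s=telemetry.read_state();print(s['eef_pos'],s['wrist_force'],s['moment'],rot(s['orientation']).as_euler('zyx',degrees=True))"
```

```text
[0.61081826 0.224226   0.2084561 ] [-4.97678488  1.1488612  -0.02230873] [ 0.31155729  0.94671984 -0.1347582 ] [-1.66656957e+02 -6.22905688e-02 -1.79995509e+02]
```

Call:
{"api": "apply_moves", "payload": {
  "targets": [
    [[0,0,0],[0,0,0.002],-1],
    [[0,0,0],[0,0,0],-1],
    [[0,0,0],[0,0,0],-1]
  ]
}}

```text
t: 23.0
eef_pos: [0.611, 0.2242, 0.2085]
orientation: [-0.0, 0.117, 0.993, -0.0]
wrist_force: [-4.5, 1.4, -0.1]
grip_width: 0.158
finger_force: 45.0
```

```bash
python3 -c "
from h import *
s=telemetry.read_state();print(s['eef_pos'],s['wrist_force'],s['moment'],rot(s['orientation']).as_euler('zyx',degrees=True))"
```

```text
[0.61097868 0.22420098 0.20850257] [-4.46999222  1.42556196 -0.07312336] [ 0.29525539  0.93982855 -0.14561689] [-1.66540806e+02 -4.22920231e-02 -1.79996857e+02]
```

Call:
{"api": "apply_moves", "payload": {
  "targets": [
    [[0,0,0],[0,0,0.004],-1],
    [[0,0,0],[0,0,0],-1],
    [[0,0,0],[0,0,0],-1]
  ]
}}

```text
t: 23.25
eef_pos: [0.611, 0.2242, 0.2085]
orientation: [-0.0, 0.119, 0.993, -0.0]
wrist_force: [-4.7, 2.0, 0.4]
grip_width: 0.156
finger_force: 45.0
```

```bash
python3 -c "
from h import *
s=telemetry.read_state();print(s['eef_pos'],s['wrist_force'],s['moment'],rot(s['orientation']).as_euler('zyx',degrees=True))"
```

```text
[0.61099916 0.22419787 0.20849124] [-4.71647291  2.0493805   0.37761141] [0.31813795 0.96057914 0.05130294] [-1.66331749e+02 -3.93330041e-02  1.79996474e+02]
```

Call:
{"api": "apply_moves", "payload": {
  "targets": [
    [[-0.02,0,0],[0,0,-0.001],-1],
    [[0,0,0],[0,0,0],-1],
    [[0,0,0],[0,0,0],-1],
    [[0,0,0],[0,0,0],-1]
  ]
}}

```text
t: 23.58
eef_pos: [0.611, 0.2242, 0.2084]
orientation: [-0.001, 0.119, 0.993, -0.0]
wrist_force: [-4.9, 1.5, 1.0]
grip_width: 0.155
finger_force: 45.0
```

```bash
python3 -c "
from h import *
s=telemetry.read_state();print(s['eef_pos'],s['wrist_force'],s['moment'],rot(s['orientation']).as_euler('zyx',degrees=True))"
```

```text
[0.61097627 0.22420621 0.20844582] [-4.91629887  1.53104876  1.00599431] [ 0.40840248  1.0021629  -0.01263989] [-1.66383879e+02 -6.45039139e-02 -1.79998693e+02]
```

Both collars now bear: about 5 N forward, yaw moment near zero, no further advance. Gentle release.

Call:
{"api": "apply_moves", "payload": {
  "targets": [
    [[0,0,0],[0,0,0],-1],
    [[0,0,0],[0,0,0],-1],
    [[0,0,0],[0,0,0],-1]
  ],
  "squeeze": 8
}}

```text
t: 23.83
eef_pos: [0.6114, 0.2241, 0.2085]
orientation: [-0.0, 0.119, 0.993, -0.0]
wrist_force: [-4.1, 0.8, -0.4]
grip_width: 0.156
finger_force: 8.0
```

Call:
{"api": "apply_moves", "payload": {
  "targets": [
    [[0,0,0],[0,0,0],-0.6],
    [[0,0,0],[0,0,0],-0.4],
    [[0,0,0],[0,0,0],-0.3],
    [[0,0,0],[0,0,0],-0.3],
    [[0,0,0],[0,0,0],-0.3],
    [[0,0,0],[0,0,0],-0.3]
  ]
}}

```text
t: 24.33
eef_pos: [0.6119, 0.224, 0.2087]
orientation: [0.0, 0.119, 0.993, -0.0]
wrist_force: [-0.1, -0.2, 0.4]
grip_width: 0.349
finger_force: 0.0
```

Run:
```python
from h import *
im,c=snap('wrist','w8'); s=telemetry.read_state(); print(s['eef_pos'],s['wrist_force'],s['moment'],s['grip_width'])
g=im.astype(float).mean(2)
for u in (128,145,150,180,182,323,325,360): print(u,[int(g[v,u]) for v in range(226,250)])
```

```text
[0.61183424 0.22399758 0.20864149] [-0.04835436 -0.30435715 -0.30980918] [-0.00112015 -0.0133871  -0.03964324] 0.3484520077755169
128 [65, 48, 86, 139, 182, 198, 193, 190, 190, 188, 191, 187, 191, 186, 195, 190, 193, 189, 190, 184, 189, 190, 188, 187]
145 [141, 140, 136, 142, 140, 143, 144, 150, 142, 103, 104, 110, 106, 111, 107, 111, 109, 107, 102, 108, 111, 132, 122, 158]
150 [141, 138, 139, 139, 142, 145, 140, 147, 135, 98, 94, 98, 100, 95, 107, 130, 135, 130, 130, 126, 124, 123, 161, 214]
180 [120, 120, 116, 116, 122, 121, 119, 127, 112, 57, 45, 43, 49, 55, 53, 54, 58, 51, 47, 54, 53, 50, 56, 56]
182 [113, 114, 114, 117, 121, 119, 121, 123, 112, 65, 49, 53, 49, 56, 54, 57, 56, 68, 59, 57, 49, 54, 52, 50]
323 [115, 116, 117, 118, 121, 121, 120, 120, 109, 61, 49, 48, 52, 53, 53, 49, 56, 53, 51, 53, 53, 56, 52, 50]
325 [122, 118, 118, 122, 120, 122, 120, 125, 108, 62, 41, 49, 49, 52, 57, 55, 55, 48, 54, 54, 56, 57, 47, 50]
360 [213, 213, 211, 210, 215, 213, 213, 215, 205, 195, 214, 213, 211, 211, 213, 214, 213, 211, 212, 210, 212, 212, 211, 213]
```

Call:
{"api": "apply_moves", "payload": {
  "targets": [
    [[0,0,-0.3],[0,0,0],-0.3],
    [[0,0,-0.6],[0,0,0],-0.3],
    [[0,0,-1],[0,0,0],-0.3],
    [[0,0,-1.5],[0,0,0],-0.3],
    [[0,0,-2],[0,0,0],-0.3],
    [[0,0,-2],[0,0,0],-0.3],
    [[0,0,-2],[0,0,0],-0.3],
    [[0,0,-2],[0,0,0],-0.3],
    [[0,0,-1],[0,0,0],-0.3],
    [[0,0,0],[0,0,0],-0.3],
    [[0,0,0],[0,0,0],-0.3]
  ]
}}

```text
t: 25.3
eef_pos: [0.6118, 0.2241, 0.3331]
orientation: [0.001, 0.119, 0.993, 0.0]
wrist_force: [0.0, -0.3, 0.3]
grip_width: 0.351
finger_force: 0.0
```

Run:
```python
from h import *
im,c=snap('wrist','w9'); s=telemetry.read_state(); print(s['eef_pos'],s['wrist_force'])
hsv=cv2.cvtColor(im,cv2.COLOR_RGB2HSV); g=im.astype(float).mean(2)
# predicted pixels: bar far top edge & collar face at both arms, pins would show brass between
u=np.array([np.cos(np.radians(-13.4)),np.sin(np.radians(-13.4))]); v=np.array([-u[1],u[0]])
B=np.array([.6110,.2242])-.0028*u
for y in (-.062,-.057,-.05,.05,.057,.062):
    P=np.r_[B+.006*u+y*v,.2]; q=proj(c,P); a,b=q.round().astype(int); print(y,q.round(1),[int(g[r,a]) for r in range(b-6,b+8)])
```

```text
[0.61115897 0.22400963 0.33187313] [-1.23797822 -0.1949741   0.52889168]
-0.062 [194.7 186.3] [127, 126, 124, 131, 127, 136, 135, 113, 95, 89, 88, 85, 103, 111]
-0.057 [199.4 186.3] [119, 119, 121, 122, 117, 115, 60, 60, 68, 64, 67, 65, 65, 65]
-0.05 [205.9 186.3] [110, 110, 108, 113, 109, 110, 117, 112, 114, 116, 118, 117, 116, 115]
0.05 [299.6 185.9] [168, 161, 167, 169, 162, 160, 165, 163, 163, 163, 161, 165, 165, 159]
0.057 [306.2 185.8] [181, 183, 183, 186, 194, 168, 40, 58, 77, 75, 74, 66, 70, 71]
0.062 [310.8 185.8] [190, 193, 194, 192, 197, 192, 168, 164, 160, 157, 165, 163, 167, 171]
```

```bash
python3 -c "
from h import *
print(order.sign_off())"
```

```text
the job is handed in; nothing more can be done
None
```

The tray, with its blanks in it, now hangs on the empty rack with its bar against both stop collars; I let go, moved the gripper clear and handed the job in at about 25 s. I judged it home by feel (even load on both collars, no further advance) and a last camera check, since the pins themselves can't be read. By my wrist readings, the rack's load peaked at roughly 13 N.

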